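# Shut the control box cover and lock its quarter-turn fastener

### The job

The blue sliding cover of the grey control box has been left open: push it fully shut with the fingertips, then set a fingertip in the slot of its red quarter-turn fastener and turn it clockwise (seen from above) as far as it goes, so that the cover is locked. Nothing is to be picked up: leave the box where it stands, neither lifting nor tipping it, and do not disturb the wood block, the steel block and the nut beside it.

Things in the scene. Friction and masses are not known exactly. Their poses are not given: they have to be found in the camera images.
- control_box: Loose grey steel box, 3 kg, 170 (x) x 340 (y) x 85 mm; a push over about 15 N slides it. Guide rails along its long sides and a stop bar at its +y end rise to 96 mm. Origin: centre of its underside, on the bench; x points roughly away from the robot, y roughly to the robot's left. Top: closed deck at -y, opening at +y, which the cover shuts.
- cover_body (a joint): How far the cover is open, m: 0 = fully shut at its stop, up to 0.11 = slid open along the box's -y. Blue sheet, 136 (x) x 194 (y) x 5 mm, top 91 mm above the bench. It slides only along the box's y with about 5 N of friction, stays where left, cannot come off, and carries the fastener.
- cover_lip (a point): Middle of the top edge of the upturned blue lip at the cover's trailing (-y) edge: 110 mm long along the box's x, 5 mm thick, rising 15 mm above the cover, top 106 mm above the bench. Axes as the box's. Pushing the lip, or a wall of the fastener's slot, towards the box's +y shuts the cover.
- fastener_body (a joint): Turn of the fastener, rad: 0 = unlocked (slot along the box's x, across the cover's travel), 1.57 = locked, at its end stop (slot along the box's y, in line with the white mark on the cover). Grows clockwise seen from above; friction about 0.08 N m, stays where left. While the cover is not shut, a catch stops its hidden pawl after about 50 degrees.
- slot_center (a point): On the fastener's axis, on the slot's floor, 98 mm above the bench. Fastener: disc 92 mm across, flat on the cover; straight slot right across its middle, 36 mm wide, 16 mm deep, open at both ends, black floor, between two red half-moon cheeks (tops 114 mm above the bench). x axis: along the slot, turns with it (the box's x at 0, the box's -y at 1.57).
- slot_near_end (a point): Point on the slot floor 28 mm from the centre, towards the slot's end nearest the robot when unlocked; turns with the fastener. The slot is wider than a fingertip: turn it by pushing a cheek's wall here, off the centre, and following round the axis. A clockwise push here also presses the cover towards shut.
- wood_block: Wood block, 50 x 160 x 45 mm, loose, lying behind the box (its +x side). Origin: centre of its underside. Must stay.
- vee_block: Dark steel block, 30 x 60 x 35 mm, loose, beyond the box's +y end. Origin: centre of its underside. Must stay.
- hex_nut: Steel hexagon nut, 36 x 41 x 29 mm, loose, beyond the box's -y end. Origin: centre of its underside. Must stay.

How it is judged:
By the outcome, as a careful person would: the job done as asked, in the order asked, and still so for the second after the job is handed in, with the robot touching nothing.
It also fails if it takes over 48 s, if anything falls off the work surface, if the arm or the gripper's body presses on something with over 40 N, if the wrist force passes 120 N, or if a joint passes its speed limit or range.

### The arm

A 6-joint arm with a two-finger parallel gripper is mounted at the origin on a cart in front of the work surface, level with it; the furniture and walls round the work are solid. World frame = base frame: x ahead of the robot, y to its left, z up, the work surface at z = 0. Lengths are in m, angles in rad, forces in N, time in s.
With the tool pointing down it reaches from about 0.35 to 0.975 m from the base axis. Payload 17.4 kg.
Tool frame: the origin (TCP) lies at the very end of the fingers, on their centre line; the grasp point (between the pads) lies 19 mm behind it; z points along the fingers, y is the line along which they close (so a half turn about z gives the same grasp; the last joint's range is limited). The gripper opens to 85 mm and grips with 20 to 120 N. Pads are 22 mm wide; open, the fingers measure 114 mm over their backs; the gripper's body (76 mm by 85 mm) begins 54 mm behind the grasp point. The pads swing forward as they close: fully open they stand 13 mm farther back than shut.
Start: joints at [1.291, 0.116, 1.442, -0, 1.584, -0.038], TCP at [0.162, 0.655, 0.231] pointing down, gripper open.
Joint ranges: [-2.83, 2.83], [-0.83, 2.19], [0.07, 2.5], [-1.14, 4.28], [0.01, 3], [-2.97, 2.97]. Speed limits (rad/s): [1.89, 1.89, 2.22, 3.14, 3.14, 3.14].

### API

Orientations are given as a unit quaternion [w, x, y, z].
In Python, from plant import monitor, capture, camera_model, ctrl, models gives the robot as it stands.
- The arm moves only by the tool servo_tool, never from a script. Its argument "plan" is a list that holds one entry, the list of rows, each a list of 5 numbers: the shift along the world's x, y, z in cm, then the turn about the world's z in rad, then the closure, from 0 (fully open) to 1 (shut). A call has 1 to 8 rows; each row shifts and turns the commanded pose from where the row before left it; what a row does not reach is not made up. A row lasts 1/8 s, in which the tool goes at most 62.5 mm and 10.7 degrees, less where a joint would pass 70% of its speed; a pose out of reach is approached as far as the arm can. A call with a gripper value outside its range is refused whole. The fingers move at their own pace and stop on an object; "grip_force" is the grip in N (left out, the last holds). Time passes only in rows, so rows that do not move let the fingers close. It gives the time, the measured TCP pose, the force, the opening and the grip force at its end, in the units of the state.
- monitor.get_obs(): the state, without advancing time (a new reading comes with each control period).
- capture(name): name is "scene" or "top"; returns the picture (384x512x3 uint8, red, green, blue); there is no depth.
- camera_model(name): a dict with "intrinsics" (3x3 intrinsics, pixels), "rvec" (rotation vector, rad) and "tvec" (3), from world to camera coordinates, as OpenCV has them. Camera axes: x right, y down, z forward; pixel columns grow to the right and rows downward; lengths in m; the calibration is good to about 2 mm. A picture is of the moment at which its call begins. camera_model takes no time and is no camera call.
- ctrl.hand_in(): hands the job in; it is judged then, once.
Trained networks look in the newest picture that a camera, given by its name, has taken for a name from the list of things; names that differ only in an ending like _2 or _b are one class to them, and where a whole thing is asked for, a point or a joint stands for the part that bears it (a point fixed in the world has none). Each returns a list of dicts, best first, with "conf" (0 to 1); they miss things now and then, are a little off and sometimes report something else, mostly with a low value. They report only what shows in the picture. A call takes as long as a camera call.
- models.search_frame(camera, query): "centre" ([column, row] in pixels, amid what is visible of it).
- models.trace(camera, query): "region" (384x512 bool, what is visible of it) and "centre" ([column, row] in pixels, amid what is visible of it).
- models.place_of(camera, query): "centre" ([column, row] in pixels: a listed point, or the origin of a listed thing).
The state is a dict: "time_s": time; "joint_pos": joint angles; "qvel": joint speeds; "tau": joint torques, N m; "position": TCP position; "orientation": TCP orientation; "contact_force": force on the tool from outside, world axes, zero at the start; "ft_torque": the same for the moment, N m; "width": finger opening in m; "gripper_force": force on a finger pad.
Only numpy, scipy, OpenCV 4.12 (cv2) and the standard library are available. Lean on these libraries where they do the work, as an engineer would, in place of code of your own. Each camera call takes 0.05 s, during which the arm holds its last target. There are 200 camera calls.

## Working session

There is one attempt and no reset: what is moved stays moved. The work goes in short steps, Python scripts to look and compute and a tool call to move; the robot and the scene stay as the last step left them, time stands still between calls to the robot, and variables do not carry over. Pictures are saved under pics/ and viewed, at most 10 in all, crops included, and the job is handed in when it is done.

Besides the shell and the picture viewer there is one more tool, called after "Emit:" as name(argument=value, ...) on one line, values as JSON. servo_tool: Moves the arm, as the interface text tells. Its arguments: {"type":"object","properties":{"plan":{"type":"array"},"grip_force":{"type":"number"}},"required":["plan"]}

```bash
mkdir -p pics
cat > h.py <<'E'
import numpy as np, cv2
from plant import monitor, capture, camera_model, ctrl, models
def ray(cam,px,z):
    m=camera_model(cam);K=np.array(m["intrinsics"],float);R=cv2.Rodrigues(np.array(m["rvec"],float))[0];t=np.array(m["tvec"],float).ravel()
    d=R.T@np.linalg.inv(K)@np.array([px[0],px[1],1.]);c=-R.T@t
    return c+d*(z-c[2])/d[2]
def proj(cam,p):
    m=camera_model(cam)
    return cv2.projectPoints(np.array(p,float).reshape(-1,1,3),np.array(m["rvec"],float),np.array(m["tvec"],float),np.array(m["intrinsics"],float),None)[0].reshape(-1,2)
def shot(cam,name):
    im=capture(cam);cv2.imwrite(f"pics/{name}.png",im[:,:,::-1]);return im
Z=dict(control_box=0,cover_lip=.106,slot_center=.098,slot_near_end=.098,wood_block=0,vee_block=0,hex_nut=0)
E
python3 - <<'E'
from h import *
np.set_printoptions(precision=4,suppress=True)
a=shot("top","t0");b=shot("scene","s0")
cv2.imwrite("pics/both.png",cv2.resize(np.hstack([a,b])[:,:,::-1],(800,300)))
for cam in("top","scene"):
    for n,z in Z.items():
        r=models.place_of(cam,n)[:2]
        print(cam,n,[(round(q["conf"],2),np.round(q["centre"],1),ray(cam,q["centre"],z)[:2]) for q in r])
o=monitor.get_obs();print(o["time_s"],o["position"],o["orientation"],o["width"],o["contact_force"])
E
```

```text
top control_box [(0.64, array([286.6, 224.4]), array([ 0.5667, -0.0731]))]
top cover_lip [(0.76, array([339.8, 215.6]), array([ 0.5721, -0.19  ]))]
top slot_center [(0.72, array([295. , 219.7]), array([ 0.5664, -0.0863])), (0.66, array([341.1, 212.9]), array([ 0.5795, -0.1952]))]
top slot_near_end [(0.64, array([294.4, 235.6]), array([ 0.5293, -0.0833]))]
top wood_block [(0.78, array([290.2, 155.2]), array([ 0.7528, -0.0903]))]
top vee_block [(0.68, array([198.7, 237.4]), array([0.5393, 0.1552])), (0.54, array([293.1, 155. ]), array([ 0.7532, -0.0981]))]
top hex_nut [(0.61, array([372.9, 195.5]), array([ 0.6366, -0.3026]))]
scene control_box [(0.56, array([261.8, 244.3]), array([ 0.5539, -0.0792]))]
scene cover_lip [(0.6, array([309.4, 208.5]), array([ 0.5856, -0.1789]))]
scene slot_center [(0.71, array([259.4, 202.4]), array([ 0.5673, -0.0666])), (0.69, array([263.4, 242.1]), array([ 0.4406, -0.1562]))]
scene slot_near_end [(0.69, array([256.9, 208. ]), array([ 0.5436, -0.0754]))]
scene wood_block []
scene vee_block [(0.71, array([180.6, 220.6]), array([0.5381, 0.1499]))]
scene hex_nut [(0.74, array([364.5, 259.5]), array([ 0.6177, -0.2962])), (0.24, array([179.5, 222. ]), array([0.5316, 0.1477]))]
0.8 [0.1616 0.6554 0.2313] [-0.      0.1206  0.9927 -0.    ] 0.08560337941011002 [ 0.3624 -0.6484  0.2271]
```

View pics/t0.png

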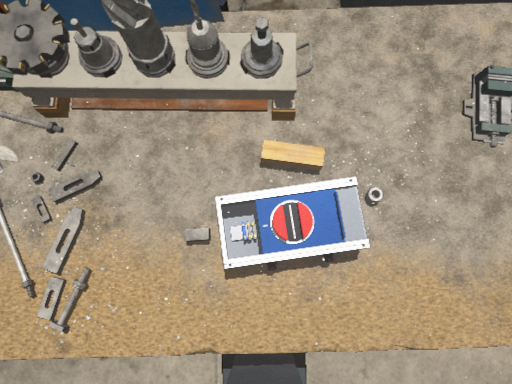

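View pics/s0.png

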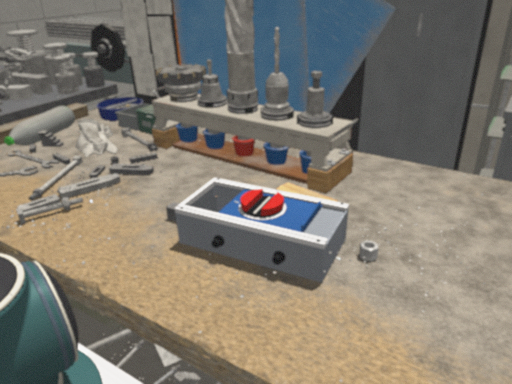

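Top view: the box spans about (218–367, 180–265), yawed slightly. The red fastener is at (292,221) with its slot across the box, the blue lip is at about x=340, and the opening is on the left. The scene view agrees. Next I'll measure more precisely from colours.

Run:
```python
from h import *
np.set_printoptions(precision=4,suppress=True)
a=cv2.imread("pics/t0.png")
hsv=cv2.cvtColor(a,cv2.COLOR_BGR2HSV)
roi=np.zeros(a.shape[:2],np.uint8);roi[170:275,205:378]=1
red=((hsv[...,0]<8)|(hsv[...,0]>172))&(hsv[...,1]>150)&(hsv[...,2]>90)&(roi>0)
blue=(hsv[...,0]>100)&(hsv[...,0]<130)&(hsv[...,1]>120)&(roi>0)
white=(hsv[...,1]<40)&(hsv[...,2]>190)&(roi>0)
def pts(m,z):
    v,u=np.nonzero(m);return np.array([ray("top",(x,y),z)[:2] for x,y in zip(u,v)])
W=pts(white,.096);r=cv2.minAreaRect(W.astype(np.float32)*1000);c=cv2.boxPoints(r);print("rails",r);print(c)
d=max([c[1]-c[0],c[2]-c[1]],key=np.linalg.norm);d=d*np.sign(d[1])/np.linalg.norm(d)
yaw=np.arctan2(-d[0],d[1]);print("yaw deg",np.degrees(yaw),d)
R=pts(red,.114);print("red",R.mean(0),cv2.minEnclosingCircle(R.astype(np.float32)*1000))
n,l,s,cc=cv2.connectedComponentsWithStats(red.astype(np.uint8))
k=np.argsort(-s[1:,4])[:2]+1;P=[ray("top",cc[i],.114)[:2] for i in k];print("cheeks",P)
B=pts(blue,.091);ex=np.array([np.cos(yaw),np.sin(yaw)]);o=np.array(r[0])/1000
q=np.c_[(B-o)@ex,(B-o)@d];print("blue in box x,y pct",np.percentile(q,[1,50,99],axis=0))
print("red in box",(R.mean(0)-o)@ex,(R.mean(0)-o)@d)
t=hsv[170:275,205:378];cv2.imwrite("pics/c0.png",cv2.resize(a[170:275,205:378],None,fx=4.5,fy=4.5,interpolation=cv2.INTER_CUBIC))
```

```text
Traceback (most recent call last):
  File "h.py", line 4, in ray
    m=camera_model(cam);K=np.array(m["intrinsics"],float);R=cv2.Rodrigues(np.array(m["rvec"],float))[0];t=np.array(m["tvec"],float).ravel()
ValueError: time passes only in moves, steps and waits
```

Too many `camera_model` calls; I'll cache it.

```bash
sed -i 's/^def ray/import functools\ncamera_model=functools.lru_cache(None)(camera_model)\ndef ray/' h.py
cat > meas.py <<'E'
from h import *
np.set_printoptions(precision=4,suppress=True)
def meas(a):
    hsv=cv2.cvtColor(a,cv2.COLOR_BGR2HSV)
    roi=np.zeros(a.shape[:2],np.uint8);roi[170:275,205:378]=1
    red=((hsv[...,0]<8)|(hsv[...,0]>172))&(hsv[...,1]>150)&(hsv[...,2]>90)&(roi>0)
    blue=(hsv[...,0]>100)&(hsv[...,0]<130)&(hsv[...,1]>120)&(roi>0)
    white=(hsv[...,1]<40)&(hsv[...,2]>190)&(roi>0)
    def pts(m,z):
        v,u=np.nonzero(m);return np.array([ray("top",(x,y),z)[:2] for x,y in zip(u,v)])
    W=pts(white,.096);r=cv2.minAreaRect(W.astype(np.float32)*1000);c=cv2.boxPoints(r);print("rails",r)
    d=max([c[1]-c[0],c[2]-c[1]],key=np.linalg.norm);d=d*np.sign(d[1])/np.linalg.norm(d)
    yaw=np.arctan2(-d[0],d[1]);print("yaw deg",np.degrees(yaw),d)
    R=pts(red,.114);print("red",R.mean(0),cv2.minEnclosingCircle(R.astype(np.float32)*1000))
    n,l,s,cc=cv2.connectedComponentsWithStats(red.astype(np.uint8))
    k=np.argsort(-s[1:,4])[:2]+1;P=[ray("top",cc[i],.114)[:2] for i in k];print("cheeks",P)
    B=pts(blue,.091);ex=np.array([np.cos(yaw),np.sin(yaw)]);o=np.array(r[0])/1000
    q=np.c_[(B-o)@ex,(B-o)@d];print("blue in box x,y pct",np.percentile(q,[1,50,99],axis=0))
    print("red in box",(R.mean(0)-o)@ex,(R.mean(0)-o)@d)
E
python3 - <<'E'
from meas import *
a=cv2.imread("pics/t0.png");meas(a)
cv2.imwrite("pics/c0.png",cv2.resize(a[170:275,205:378],None,fx=4.5,fy=4.5,interpolation=cv2.INTER_CUBIC))
E
```

```text
rails ((567.4173583984375, -78.95401000976562), (406.8079528808594, 227.12562561035156), 87.91704559326172)
yaw deg -2.082946 [0.0363 0.9993]
red [ 0.5618 -0.0776] ((562.3565673828125, -78.24700164794922), 45.31638717651367)
cheeks [array([ 0.5579, -0.0496]), array([ 0.5657, -0.1067])]
blue in box x,y pct [[-0.0714 -0.1164]
 [-0.0001 -0.0511]
 [ 0.0699  0.107 ]]
red in box -0.0056714709945608665 0.00119656129397503
```

View pics/c0.png

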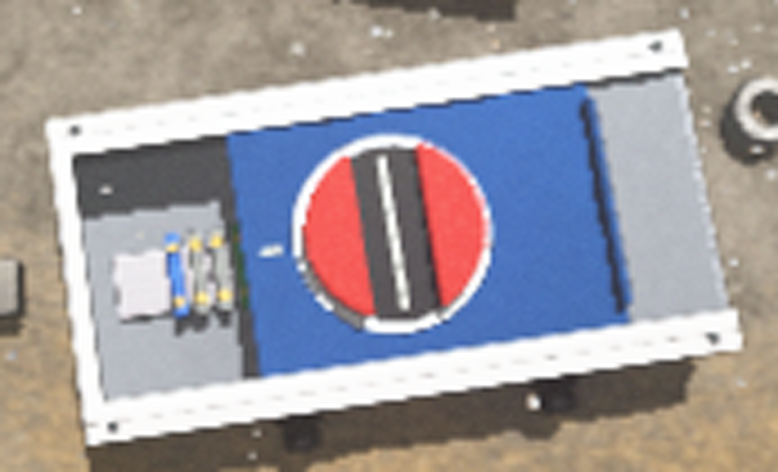

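Run:
```python
from h import *
np.set_printoptions(precision=4,suppress=True)
f=lambda u,v,z:ray("top",(u/4.5+205-.4,v/4.5+170-.4),z)[:2]
C=np.array([f(*p,.096) for p in[(47,122),(682,30),(742,348),(88,445)]]);print(C)
e=[C[0]-C[1],C[3]-C[2],C[0]-C[3],C[1]-C[2]]
print([np.linalg.norm(x) for x in e],[np.degrees(np.arctan2(-x[0],x[1])) for x in e[:2]],[np.degrees(np.arctan2(x[1],x[0])) for x in e[2:]])
o=C.mean(0);yaw=np.radians(7.8);ex=np.array([np.cos(yaw),np.sin(yaw)]);ey=np.array([-ex[1],ex[0]])
print("centre",o,"ex",ex,"ey",ey)
for n,p in dict(stop1=(75,155,.096),stop2=(103,402,.096),cov1=(230,135,.091),cov2=(260,378,.091),lip1=(586,88,.106),lip2=(628,312,.106),red=(397,232,.114)).items():
    q=f(*p);print(n,q,(q-o)@ex,(q-o)@ey)
```

```text
[[ 0.6268  0.1011]
 [ 0.6672 -0.2376]
 [ 0.4986 -0.2557]
 [ 0.4585  0.0811]]
[np.float64(0.3411152130087619), np.float64(0.339215003870703), np.float64(0.16956129366559686), np.float64(0.16954994324479275)] [np.float64(6.794005837500936), np.float64(6.797745160757664)] [np.float64(6.789802502152774), np.float64(6.147653202668867)]
centre [ 0.5628 -0.0778] ex [0.9907 0.1357] ey [-0.1357  0.9907]
stop1 [0.6087 0.0865] 0.0678127665916722 0.15648076780508133
stop2 [0.4799 0.0732] -0.06160622346338166 0.16080106502623498
cov1 [0.6181 0.0046] 0.06592401962319729 0.07407418625556139
cov2 [ 0.4901 -0.0077] -0.062458909146831 0.07930132571125544
lip1 [ 0.6351 -0.1825] 0.05746289698185423 -0.11360585048756691
lip2 [ 0.5179 -0.1964] -0.06055681828864723 -0.11143383363754238
red [ 0.5612 -0.0797] -0.0018303543540955198 -0.0016933845044381538
```

Emit:
servo_tool(plan=[[[2.1,-4.4,0,-0.06,1],[2.1,-4.4,0,-0.06,1],[2.1,-4.4,0,-0.06,1],[2.1,-4.4,0,-0.06,1],[2.1,-4.4,0,-0.06,1],[2.1,-4.4,0,-0.06,1],[2.1,-4.4,0,-0.06,1],[2.1,-4.4,0,-0.06,1]]], grip_force=20)

```text
time_s: 1.8
position: [0.33, 0.3019, 0.2315]
orientation: [0.0, 0.354, 0.935, 0.0]
contact_force: [-0.1, 0.1, 0.0]
width: 0.0003
gripper_force: 0.0
```

Emit:
servo_tool(plan=[[[2.1,-4.4,0,-0.06,1],[2.1,-4.4,0,-0.06,1],[2.1,-4.4,0,-0.06,1],[2.1,-4.4,0,-0.06,1],[2.1,-4.4,0,-0.06,1],[2.1,-4.4,0,-0.06,1],[2.1,-4.4,0,-0.06,1],[2.1,-4.4,0,-0.06,1]]])

```text
time_s: 2.8
position: [0.4981, -0.0503, 0.2315]
orientation: [0.0, 0.566, 0.824, 0.0]
contact_force: [0.8, -0.3, -0.2]
width: -0.0003
gripper_force: 0.0
```

Emit:
servo_tool(plan=[[[2.1,-4.4,0,-0.06,1],[2.1,-4.4,0,-0.06,1],[2.1,-4.4,0,-0.06,1],[2.0,-4.4,0,-0.07,1],[0,0,0,0,1]]])

```text
time_s: 3.42
position: [0.5811, -0.2271, 0.2303]
orientation: [-0.001, 0.665, 0.747, -0.0]
contact_force: [0.2, 0.4, 0.0]
width: -0.0002
gripper_force: 0.0
```

Emit:
servo_tool(plan=[[[0,0.3,-4,0,1],[0,0.2,-4,0,1],[0,0,-3,0,1],[0,0,-1.5,0,1],[0,0,-0.6,0,1],[0,0,0,0,1]]])

```text
time_s: 4.18
position: [0.5809, -0.2196, 0.1011]
orientation: [0.0, 0.664, 0.748, 0.0]
contact_force: [0.4, 0.3, 0.1]
width: -0.0001
gripper_force: 0.0
```

Run:
```python
from h import *
a=shot("top","t1");b=shot("scene","s1")
A=cv2.resize(a[170:275,205:378],(790,480));B=cv2.resize(b[160:300,160:380],(754,480))
cv2.imwrite("pics/c1.png",cv2.resize(np.vstack([A,cv2.resize(B,(790,503))]),(480,597))[:,:,::-1])
o=monitor.get_obs();print(o["position"],o["contact_force"])
```

```text
[ 0.58107823 -0.21978395  0.1015201 ] [ 0.7635164   1.27092138 -0.54951848]
```

View pics/c1.png

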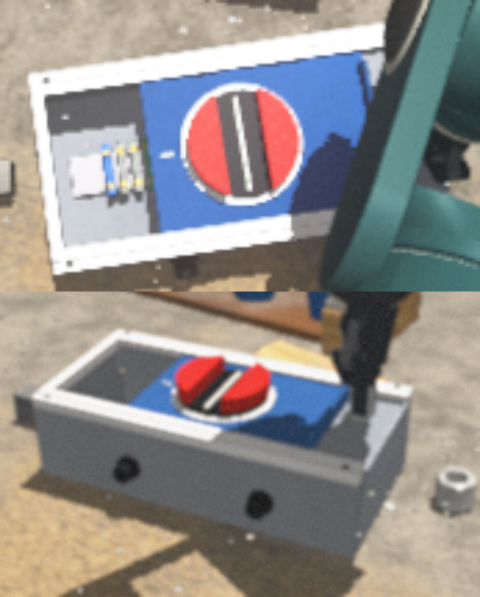

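The closed fingertips stand just behind the lip, above the deck. I'll push along the box's +y.

Emit:
servo_tool(plan=[[[-0.1,0.8,-0.3,0,1],[-0.1,0.6,0,0,1],[-0.1,0.6,0,0,1],[-0.1,0.8,0,0,1],[-0.1,0.8,0,0,1],[-0.1,0.8,0,0,1],[-0.1,0.8,0,0,1]]])

```text
time_s: 5.15
position: [0.5739, -0.1676, 0.0975]
orientation: [0.001, 0.664, 0.748, -0.0]
contact_force: [4.3, -4.3, -2.8]
width: 0.0001
gripper_force: 2.7
```

Emit:
servo_tool(plan=[[[-0.1,0.8,0,0,1],[-0.1,0.8,0,0,1],[-0.1,0.8,0,0,1]]])

```text
time_s: 5.52
position: [0.5709, -0.1436, 0.0975]
orientation: [0.001, 0.664, 0.748, 0.0]
contact_force: [4.0, -5.1, -2.3]
width: -0.0002
gripper_force: 2.7
```

Emit:
servo_tool(plan=[[[-0.1,0.6,0,0,1],[-0.05,0.4,0,0,1],[-0.02,0.2,0,0,1],[-0.02,0.2,0,0,1]]])

```text
time_s: 6.02
position: [0.569, -0.1297, 0.0976]
orientation: [0.001, 0.664, 0.748, -0.0]
contact_force: [2.4, -4.9, -1.0]
width: -0.0003
gripper_force: 2.5
```

Emit:
servo_tool(plan=[[[-0.02,0.15,0,0,1],[-0.02,0.15,0,0,1]]])

```text
time_s: 6.28
position: [0.5687, -0.1268, 0.0976]
orientation: [0.001, 0.664, 0.748, 0.0]
contact_force: [3.8, -5.6, -1.6]
width: 0.0002
gripper_force: 2.5
```

Emit:
servo_tool(plan=[[[-0.02,0.15,0,0,1],[-0.02,0.15,0,0,1]]])

```text
time_s: 6.52
position: [0.5683, -0.1238, 0.0976]
orientation: [0.001, 0.664, 0.748, 0.0]
contact_force: [4.3, -3.9, -2.5]
width: -0.0001
gripper_force: 2.5
```

Emit:
servo_tool(plan=[[[-0.01,0.1,0,0,1]]])

```text
time_s: 6.65
position: [0.5682, -0.1228, 0.0976]
orientation: [0.001, 0.664, 0.748, 0.0]
contact_force: [3.9, -4.4, -2.0]
width: 0.0002
gripper_force: 2.5
```

Emit:
servo_tool(plan=[[[-0.01,0.1,0,0,1]]])

```text
time_s: 6.78
position: [0.5682, -0.1225, 0.0977]
orientation: [0.001, 0.664, 0.748, -0.0]
contact_force: [5.1, -14.9, -2.9]
width: -0.0001
gripper_force: 7.7
```

Emit:
servo_tool(plan=[[[0,-0.4,0,0,1],[0.1,-1.0,0,0,1],[0,0,4,0,1],[0,0,5,0,1],[0,-3,3,0,1],[0,-5,0,0,1],[0,-5,0,0,1],[0,0,0,0,1]]])

```text
time_s: 7.78
position: [0.5682, -0.2686, 0.2168]
orientation: [-0.0, 0.665, 0.747, -0.0]
contact_force: [0.4, -0.5, 0.4]
width: 0.0002
gripper_force: 0.0
```

Run:
```python
from h import *
np.set_printoptions(precision=4,suppress=True)
a=shot("top","t2");b=shot("scene","s2")
A=cv2.resize(a[170:275,205:378],(790,480));B=cv2.resize(b[160:300,160:380],(790,503))
cv2.imwrite("pics/c2.png",cv2.resize(np.vstack([A,B]),(480,597))[:,:,::-1])
o=monitor.get_obs();print(o["position"],o["contact_force"])
for cam,im in(("top",a),("scene",b)):
    hsv=cv2.cvtColor(np.ascontiguousarray(im[:,:,::-1]),cv2.COLOR_BGR2HSV)
    red=((hsv[...,0]<8)|(hsv[...,0]>172))&(hsv[...,1]>150)&(hsv[...,2]>90)
    red[:170]=0;red[275:]=0
    n,l,s,cc=cv2.connectedComponentsWithStats(red.astype(np.uint8))
    k=np.argsort(-s[1:,4])[:2]+1
    print(cam,[(s[i,4],cc[i],ray(cam,cc[i],.114)[:2]) for i in k])
    for q in("slot_center","slot_near_end"):
        print(q,[(round(r["conf"],2),np.round(r["centre"],1),ray(cam,r["centre"],.098)[:2]) for r in models.place_of(cam,q)[:2]])
```

```text
[ 0.5685 -0.266   0.2171] [ 0.9177 -0.0303  0.2358]
top [(np.int32(282), array([245.266 , 228.1064]), array([0.5482, 0.03  ])), (np.int32(192), array([269.7135, 226.7448]), array([ 0.5498, -0.0262]))]
slot_center [(0.78, array([260.7, 225.4]), array([ 0.5552, -0.0056]))]
slot_near_end [(0.83, array([260.6, 240.2]), array([ 0.5208, -0.0044]))]
scene [(np.int32(276), array([239.3188, 198.1486]), array([ 0.537 , -0.0349])), (np.int32(272), array([218.5809, 191.9449]), array([0.5376, 0.0217]))]
slot_center [(0.87, array([228.1, 197. ]), array([0.5529, 0.0077]))]
slot_near_end [(0.7, array([223.1, 202.2]), array([0.5276, 0.0028]))]
```

View pics/c2.png

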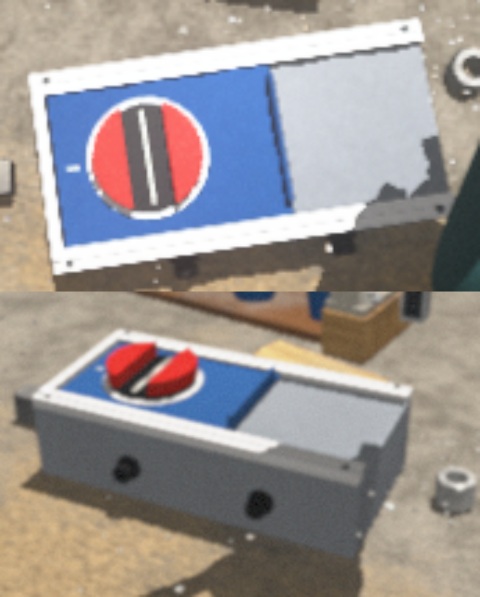

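The cover is shut: its left edge is at the stop bar and the slot still runs across the box. Next I'll go above the slot's near end.

Emit:
servo_tool(plan=[[[-0.9,5.3,0,0,1],[-0.9,5.3,0,0,1],[-0.9,5.3,0,0,1],[-0.9,5.3,0,0,1],[-0.8,5.3,-2,0,1],[0,0,-4,0,1],[0,0,-2.8,0,1],[0,0,0,0,1]]])

```text
time_s: 9.07
position: [0.5237, 0.0001, 0.1278]
orientation: [-0.001, 0.663, 0.748, -0.001]
contact_force: [-0.4, -0.8, 1.0]
width: 0.0001
gripper_force: 0.0
```

Emit:
servo_tool(plan=[[[0,-0.2,-0.8,0,1],[0,0,-0.8,0,1],[0,0,-0.6,0,1],[0,0,-0.3,0,1],[0,0,0,0,1]]])

```text
time_s: 9.7
position: [0.5247, -0.0026, 0.1042]
orientation: [-0.0, 0.664, 0.748, -0.0]
contact_force: [-0.5, 1.3, 0.1]
width: 0.0001
gripper_force: 0.0
```

Run:
```python
from h import *
b=shot("scene","s3")
cv2.imwrite("pics/c3.png",cv2.resize(b[160:270,160:360],(800,440),interpolation=cv2.INTER_CUBIC)[:,:,::-1])
# arc: tool centre radius .028 about C, start angle along -ex, clockwise, with lag offset for the wall clearance
```

```text
(no output)
```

View pics/c3.png

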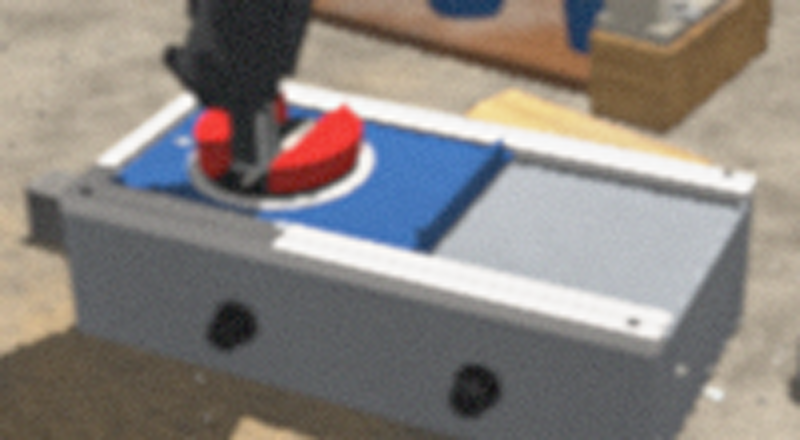

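The fingertip is in the slot's near end, between the cheeks. I'll work out the arc.

Run:
```python
import numpy as np
a=np.radians(6.8);R=np.array([[np.cos(a),-np.sin(a)],[np.sin(a),np.cos(a)]])
C=np.array([.552,.0015])*100
P=lambda t:C+R@np.array([-2.8*np.cos(t)+.7*np.sin(t),2.8*np.sin(t)+.7*np.cos(t)])
p=P(0);print(p)
for d in list(range(10,90,10))+[85,90,93]:
    q=P(np.radians(d));print(d,np.round(q,2),np.round(q-p,2));p=q
```

```text
[52.3368138   0.51354474]
10 [52.44  1.01] [0.11 0.49]
20 [52.63  1.47] [0.19 0.47]
30 [52.9  1.9] [0.27 0.43]
40 [53.24  2.27] [0.34 0.37]
50 [53.64  2.58] [0.4  0.31]
60 [54.08  2.81] [0.45 0.23]
70 [54.56  2.96] [0.48 0.15]
80 [55.06  3.03] [0.5  0.07]
85 [55.31  3.03] [0.25 0.  ]
90 [55.56  3.01] [ 0.25 -0.02]
93 [55.71  2.99] [ 0.15 -0.02]
```

Emit:
servo_tool(plan=[[[0,0.3,0,0,1],[0,0.2,-0.1,0,1]]])

```text
time_s: 10.0
position: [0.5248, 0.0026, 0.1035]
orientation: [0.0, 0.664, 0.748, 0.0]
contact_force: [-0.4, 0.7, -0.4]
width: -0.0
gripper_force: 0.0
```

Emit:
servo_tool(plan=[[[-0.02,0.2,0,0,1],[-0.02,0.2,0,0,1]]])

```text
time_s: 10.25
position: [0.5244, 0.0064, 0.1033]
orientation: [0.0, 0.664, 0.748, -0.0]
contact_force: [3.2, -4.6, -0.4]
width: -0.0005
gripper_force: 2.6
```

Emit:
servo_tool(plan=[[[0.05,0.4,0,-0.17,1],[0.19,0.47,0,-0.17,1],[0.27,0.43,0,-0.17,1]]])

```text
time_s: 10.62
position: [0.5292, 0.0194, 0.1033]
orientation: [-0.0, 0.833, 0.554, -0.0]
contact_force: [-2.3, -1.1, 0.9]
width: 0.0003
gripper_force: 1.2
```

Emit:
servo_tool(plan=[[[0.34,0.37,0,-0.17,1],[0.4,0.31,0,-0.17,1]]])

```text
time_s: 10.88
position: [0.5366, 0.0263, 0.1032]
orientation: [-0.0, 0.914, 0.405, -0.0]
contact_force: [-3.1, -0.5, 0.6]
width: -0.0
gripper_force: 1.1
```

Emit:
servo_tool(plan=[[[0.45,0.22,0,-0.17,1],[0.48,0.15,0,-0.17,1],[0.5,0.07,0,-0.17,1]]])

```text
time_s: 11.25
position: [0.5509, 0.0308, 0.1032]
orientation: [-0.0, 0.987, 0.161, -0.0]
contact_force: [-3.2, 0.6, -0.2]
width: 0.0003
gripper_force: 1.2
```

Emit:
servo_tool(plan=[[[0.2,0,0,-0.08,1]]])

```text
time_s: 11.38
position: [0.553, 0.0308, 0.1031]
orientation: [-0.0, 0.992, 0.123, -0.0]
contact_force: [-2.7, 0.9, 0.1]
width: 0.0001
gripper_force: 1.0
```

Emit:
servo_tool(plan=[[[0.15,0,0,-0.05,1]]])

```text
time_s: 11.5
position: [0.5544, 0.0308, 0.1031]
orientation: [-0.0, 0.995, 0.099, -0.0]
contact_force: [-2.1, 1.2, 1.1]
width: 0.0004
gripper_force: 0.9
```

Emit:
servo_tool(plan=[[[0.12,0,0,-0.05,1]]])

```text
time_s: 11.62
position: [0.5556, 0.0308, 0.1032]
orientation: [-0.0, 0.997, 0.074, -0.0]
contact_force: [-1.9, -0.0, 0.3]
width: 0.0001
gripper_force: 0.9
```

Emit:
servo_tool(plan=[[[0.1,-0.01,0,-0.03,1]]])

```text
time_s: 11.75
position: [0.5567, 0.0307, 0.1032]
orientation: [-0.0, 0.998, 0.059, -0.0]
contact_force: [-1.9, 1.1, -0.7]
width: 0.0002
gripper_force: 0.9
```

Emit:
servo_tool(plan=[[[0.1,-0.01,0,0,1]]])

```text
time_s: 11.88
position: [0.5577, 0.0304, 0.1032]
orientation: [0.0, 0.998, 0.06, -0.0]
contact_force: [-2.8, -0.3, 0.1]
width: -0.0
gripper_force: 1.4
```

Emit:
servo_tool(plan=[[[0.1,-0.01,0,0,1]]])

```text
time_s: 12.0
position: [0.5585, 0.0301, 0.1031]
orientation: [0.0, 0.998, 0.06, -0.001]
contact_force: [-10.1, -1.4, 1.5]
width: 0.0
gripper_force: 4.8
```

Emit:
servo_tool(plan=[[[0.06,0,0,0,1]]])

```text
time_s: 12.12
position: [0.5586, 0.0301, 0.103]
orientation: [0.0, 0.998, 0.06, -0.001]
contact_force: [-14.0, -1.4, 3.4]
width: 0.0
gripper_force: 6.6
```

End stop reached: the force jumped from 3 to 14 N. I'll back off from the wall, lift clear and look.

Emit:
servo_tool(plan=[[[-0.3,0,0,0,1],[-0.4,0.05,0,0,1],[0,0,2,0,1],[0,0,4,0,1],[0,0,5,0,1],[0,-5,2,0,1],[0,-5,0,0,1],[0,-5,0,0,1]]])

```text
time_s: 13.12
position: [0.5525, -0.1207, 0.2355]
orientation: [0.0, 0.998, 0.06, 0.001]
contact_force: [0.0, -0.2, -0.6]
width: 0.0003
gripper_force: 0.0
```

Emit:
servo_tool(plan=[[[0,-5,0,0,1],[0,-5,0,0,1],[0,-5,0,0,1],[0,0,0,0,1]]])

```text
time_s: 13.62
position: [0.5521, -0.2721, 0.2344]
orientation: [0.0, 0.998, 0.058, 0.0]
contact_force: [-0.6, 0.8, 0.6]
width: -0.0001
gripper_force: 0.0
```

Run:
```python
from h import *
np.set_printoptions(precision=4,suppress=True)
a=shot("top","t4");b=shot("scene","s4")
A=cv2.resize(a[140:275,190:390],(800,540));cv2.imwrite("pics/c4.png",A[:,:,::-1])
hsv=cv2.cvtColor(np.ascontiguousarray(a[:,:,::-1]),cv2.COLOR_BGR2HSV)
red=((hsv[...,0]<8)|(hsv[...,0]>172))&(hsv[...,1]>150)&(hsv[...,2]>90)
red[:170]=0;red[275:]=0
n,l,s,cc=cv2.connectedComponentsWithStats(red.astype(np.uint8));k=np.argsort(-s[1:,4])[:2]+1
P=[ray("top",cc[i],.114)[:2] for i in k];d=P[0]-P[1];print(P,np.degrees(np.arctan2(d[1],d[0])))
m0=cv2.imread("pics/t0.png")[:,:,::-1]
for nme in("wood_block","vee_block","hex_nut"):
    print(nme,[np.round(r["centre"],1) for r in models.place_of("top",nme)[:1]])
o=monitor.get_obs();print(o["position"],o["contact_force"],o["time_s"])
```

```text
[array([ 0.5238, -0.0013]), array([0.5819, 0.006 ])] -172.81540497667464
wood_block [array([293.2, 158.6])]
vee_block [array([196. , 235.7])]
hex_nut [array([375.8, 194.7])]
[ 0.5526 -0.2683  0.234 ] [ 0.2864  0.2124 -0.2544] 13.875
```

View pics/c4.png

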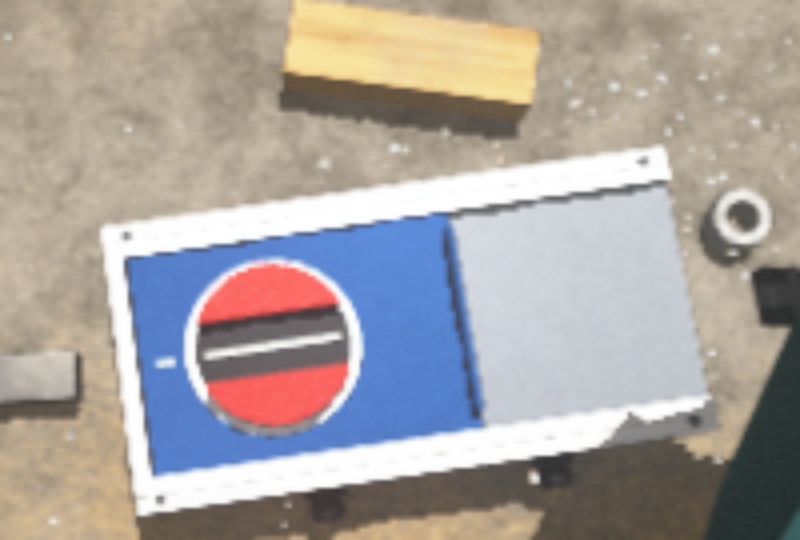

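The slot now lines up with the white mark: the cheek axis is at 7.2° against a box yaw of 6.8°. The cover is at its stop and the other objects are where they were.

```bash
python3 -c "
from plant import ctrl
print(ctrl.hand_in())"
```

```text
the job is handed in; nothing more can be done
None
```

I pushed the cover fully shut, then turned the fastener clockwise to its end stop so the cover is locked; the last picture shows the box and its neighbours undisturbed, and I handed the job in at about 14 s.

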